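# Put the repaired model locomotives away and start one on the run-in stand

### The arm

A 6-joint arm with a two-finger parallel gripper is mounted at the origin on the work surface. World frame = base frame: x ahead of the robot, y to its left, z up, the work surface at z = 0. Lengths are in mm, angles in rad, forces in N, time in s.
With the tool pointing down it reaches from about 350 to 775 mm from the base axis. Payload 5.5 kg.
Tool frame: the origin (TCP) lies midway between the tips of the shut fingers; the grasp point (between the pads) lies robot.grip_depth behind it (robot.grip_depth is the distance from the TCP to the grasp point, in mm); z points along the fingers, y is the line along which they close (so a half turn about z gives the same grasp; the last joint's range is limited). The gripper opens to 85 mm and grips with 20 to 120 N. Pads are 22 mm wide; open, the fingers measure 114 mm over their backs; the gripper's body (76 mm by 85 mm) begins 54 mm behind the grasp point. The pads swing forward as they close: fully open they stand 13 mm farther back than shut.
Start: joints at [-1.33, 0.313, 0.046, 1.304, 0, 1.431], TCP at [213.705, -533.856, 231.323] pointing down, gripper open.
Joint ranges: [-2.76, 2.76], [-0.86, 1.69], [-1.03, 1.26], [-2.2, 2.34], [-1.47, 1.5], [-3.14, 3.14]. Speed limits (rad/s): [2.57, 2.57, 3.14, 3.14, 3.14, 3.14].

### API

Orientations are given as [roll, pitch, yaw] about the fixed x, y, z axes, in that order (R = Rz(yaw) Ry(pitch) Rx(roll)).
In Python, from cell import robot, eoat, capture, camera_model, masks_of, pinpoint gives the robot as it stands. The module is installed in compiled form; this text tells all that it offers. Calls block until the motion is done:
- robot.movep(position, orientation): joint-space move of the TCP to a pose.
- robot.move_straight(position, ori=None, feed=150): straight line of the TCP; ori=None keeps the orientation; feed is the mean speed in mm/s.
- robot.set_joints(angles): joint-space move.
- eoat.release() and eoat.grasp(strength=None): open the fingers fully, or close them until they stop; strength is the grip in N (None keeps the last).
- robot.wait(seconds).
- robot.solve_ik(position, orientation): joint angles nearest the present ones, or None.
- capture(name): name is "scene" or "top" or "wrist"; returns (picture, depth): 384x512x3 uint8, red, green, blue; 384x512 float32, mm along the optical axis (not along the pixel's ray), 0 where there is no reading.
- camera_model(name): a dict with "intrinsics" (3x3 intrinsics, pixels), "distortion" ([k1, k2, p1, p2, k3] as OpenCV has them; the pictures are not rectified), "world_from_camera" (4x4, takes a point from camera to world coordinates). Camera axes: x right, y down, z forward; pixel columns grow to the right and rows downward; lengths in mm; the calibration is good to about 2 mm. A picture is of the moment at which its call begins: read the wrist's pose just before it. camera_model takes no time and is no camera call; for the wrist camera it gives the pose at the moment of the call.
A pose or a line that the arm cannot do raises robot.IKError and nothing moves.
- robot.close_job(): hands the job in; it is judged then, once.
Trained networks look in the newest picture that a camera, given by its name, has taken for a name from the list of things; names that differ only in an ending like _2 or _b are one class to them, and where a whole thing is asked for, a point or a joint stands for the part that bears it (a point fixed in the world has none). Each returns a list of dicts, best first, with "confidence" (0 to 1); they miss things now and then, are a little off and sometimes report something else, mostly with a low value. They report only what shows in the picture. A call takes as long as a camera call.
- masks_of(camera, target): "pixels" (384x512 bool, what is visible of it) and "bbox" ([centre column, centre row, width, height] in pixels, round what is visible of it).
- pinpoint(camera, target): "position" ([column, row] in pixels: a listed point, or the origin of a listed thing).
Readings, each from a call of its own:
- robot.get_t(): time.
- robot.get_qpos(): joint angles.
- robot.get_qvel(): joint speeds.
- robot.get_joint_efforts(): joint torques, N m.
- robot.get_eef_pos(): TCP position.
- robot.get_tcp_rot(): TCP orientation.
- robot.get_force(): force on the tool from outside, world axes, zero at the start.
- robot.get_moment(): the same for the moment, N m.
- robot.get_gripper_width(): opening from 0.0 (shut) to 1.0 (fully open).
- robot.get_grasp_force(): force on a finger pad.
Only numpy, scipy, OpenCV 4.12 (cv2) and the standard library are available. Lean on these libraries where they do the work, as an engineer would, in place of code of your own. Each camera call takes 0.05 s, during which the arm holds its last target. There are 200 camera calls.

### The job

Sort the three repaired model locomotives by colour and leave the two wagons where they are. Stand the red one in the cradle with red ends and the blue one in the cradle with blue ends; for the green one lift the hinged guard of the green run-in stand right up, stand the locomotive in its bed, and lower the guard fully closed. Each must stand upright on its wheels on the floor of its channel, set down gently and not dropped.

Things in the scene. Friction and masses are not known exactly. Their poses are not given: they have to be found in the camera images.
- loco_red: Model shunting locomotive, red hood and cab, grey roof, black underframe, 0.22 kg. 112 long over buffers x 28 wide; origin: centre of its underside; x along it to the hood end, z up. Flat sides 28 apart: underframe z 14-22, hood z 22-42 (x -13 to 51), cab to z 52 (x -47 to -13), roof to z 55, 30 wide. Chimney at x 38 to z 50. Grip across the hood at x 5, fingertips at z 20. Does not roll.
- loco_blue: Model shunting locomotive, blue hood and cab, grey roof, black underframe, 0.22 kg. 112 long over buffers x 28 wide; origin: centre of its underside; x along it to the hood end, z up. Flat sides 28 apart: underframe z 14-22, hood z 22-42 (x -13 to 51), cab to z 52 (x -47 to -13), roof to z 55, 30 wide. Chimney at x 38 to z 50. Grip across the hood at x 5, fingertips at z 20. Does not roll.
- loco_green: Model shunting locomotive, green hood and cab, grey roof, black underframe, 0.22 kg. 112 long over buffers x 28 wide; origin: centre of its underside; x along it to the hood end, z up. Flat sides 28 apart: underframe z 14-22, hood z 22-42 (x -13 to 51), cab to z 52 (x -47 to -13), roof to z 55, 30 wide. Chimney at x 38 to z 50. Grip across the hood at x 5, fingertips at z 20. Does not roll.
- cradle_red: Fixed black storage cradle with red end blocks, 154 long (x) x 64 wide (y). Origin at the centre of its underside. An open-topped channel along its x axis, 130 long x 44 wide inside, floor at z 8, side rails to z 20, end blocks to z 22. A locomotive stands in it on the floor, either end first.
- cradle_blue: Fixed black storage cradle with blue end blocks, 154 long (x) x 64 wide (y). Origin at the centre of its underside. An open-topped channel along its x axis, 130 long x 44 wide inside, floor at z 8, side rails to z 20, end blocks to z 22. A locomotive stands in it on the floor, either end first.
- stand: Fixed run-in stand, grey, green-framed wire guard over the bed. Origin under the bed centre at table level; x to the rear, y along the bed. Bed: channel along y, 130 (y) x 44 (x) inside, floor z 20, side rails to z 32, green end blocks to z 34. Base x -50 to 115, y -78 to 78; rear control box x 70 to 115, to z 88 (knob 96). Guard hinge line along y at x 80, z 96. Locomotives stand along y.
- guard (a joint): Hinge angle of the stand's guard in rad: 0 closed (level over the bed, 96 above the table), 1.57 upright, 1.9 stop. Friction of 0.2 N m holds it at any angle; it weighs 0.12 kg. Frame 130 wide (y), reaching 134 from the hinge towards the front. It starts between closed and a little ajar (0.4).
- guard_handle (a point): Middle of the guard's black handle: a round bar 10 thick, 100 long, parallel to the stand's y axis, 172 from the hinge line and in the plane of the guard, with a free gap of 33 between bar and frame. Moves on an arc about the hinge line as the guard turns.
- wagon_open: Brown open goods wagon, no cab, 104 long over the buffers (x) x 28 wide x 38 high; origin at the centre of its underside. A loose bystander: not to be moved.
- wagon_tank: Yellow tank wagon, a lying cylinder on a black frame, 104 long over the buffers (x) x 28 wide x 51 high; origin at the centre of its underside. A loose bystander: not to be moved.

How it is judged (in metres and radians):
On the way, in this order (a step that is already met when the one before it is completed fails the run):
1. the guard is lifted right up (more than 1.2 rad) (value of joint guard above 1.2 rad), for 0.2 s.
2. the green locomotive stands in the bed of the stand while the guard is up (y of loco_green in the frame of stand between -0.013 and 0.013 m and x of loco_green in the frame of stand between -0.012 and 0.012 m and z of loco_green in the frame of stand between 0.015 and 0.025 m and angle between loco_green's own z axis and vertical below 0.12 rad and angle between the x axis of loco_green and the y axis of stand, either way round below 0.3 rad and value of joint guard above 0.9 rad), for 0.2 s.
At the end, for the whole second after the job is handed in: Each locomotive at rest on its own channel's floor (5 mm), within 13 mm of the middle lengthwise and 12 mm sideways, upright (0.12 rad), along the channel (0.3 rad, either way round): red and blue in their cradles, green in the stand; guard below 0.08 rad; wagons within 20 mm of their start (x of loco_red in the frame of cradle_red between -0.013 and 0.013 m and y of loco_red in the frame of cradle_red between -0.012 and 0.012 m and z of loco_red in the frame of cradle_red between 0.003 and 0.013 m and angle between each of loco_red, loco_blue, loco_green's own z axis and vertical below 0.12 rad and angle between the x axis of loco_red and the x axis of cradle_red, either way round below 0.3 rad and x of loco_blue in the frame of cradle_blue between -0.013 and 0.013 m and y of loco_blue in the frame of cradle_blue between -0.012 and 0.012 m and z of loco_blue in the frame of cradle_blue between 0.003 and 0.013 m and angle between the x axis of loco_blue and the x axis of cradle_blue, either way round below 0.3 rad and y of loco_green in the frame of stand between -0.013 and 0.013 m and x of loco_green in the frame of stand between -0.012 and 0.012 m and z of loco_green in the frame of stand between 0.015 and 0.025 m and angle between the x axis of loco_green and the y axis of stand, either way round below 0.3 rad and linear speed of each of loco_red, loco_blue, loco_green below 0.03 m/s and value of joint guard below 0.08 rad and distance of each of wagon_open, wagon_tank from where it was at the start of the episode below 0.02 m); the robot touches nothing.
It fails at once if wagon_open is moved more than 30 mm or tipped (distance of wagon_open from where it was at the start of the episode above 0.03 m or angle between wagon_open's own z axis and vertical above 0.5 rad).
It fails at once if wagon_tank is moved more than 30 mm or tipped (distance of wagon_tank from where it was at the start of the episode above 0.03 m or angle between wagon_tank's own z axis and vertical above 0.5 rad).
It fails at once if loco_red is let fall (falls free of the fingers faster than 0.75 m/s, a drop of about 3 cm) (contact force between loco_red and anything else below 0.1 N and linear speed of loco_red above 0.75 m/s).
It fails at once if loco_blue is let fall (falls free of the fingers faster than 0.75 m/s, a drop of about 3 cm) (contact force between loco_blue and anything else below 0.1 N and linear speed of loco_blue above 0.75 m/s).
It fails at once if loco_green is let fall (falls free of the fingers faster than 0.75 m/s, a drop of about 3 cm) (contact force between loco_green and anything else below 0.1 N and linear speed of loco_green above 0.75 m/s).
It also fails if it takes over 138 s, if anything falls off the work surface, if the arm or the gripper's body presses on something with over 40 N, if the wrist force passes 120 N, or if a joint passes its speed limit or range.

## Working session

There is one attempt and no reset: what is moved stays moved. The work goes in short steps, each a Python script; the robot and the scene stay as the last script left them, time stands still between calls to the robot, and variables do not carry over. Pictures are saved under pics/ and viewed, at most 14 in all, crops included, and the job is handed in when it is done.

```bash
mkdir -p pics
cat > h.py <<'E'
import numpy as np, cv2
from cell import robot, eoat, capture, camera_model, masks_of, pinpoint
def pts(cam, depth, mask):
    m=camera_model(cam); r,c=np.nonzero(mask&(depth>0))
    u=cv2.undistortPoints(np.stack([c,r],1).astype(np.float32).reshape(-1,1,2),np.array(m["intrinsics"]),np.array(m["distortion"])).reshape(-1,2)
    z=depth[r,c]; P=np.c_[u*z[:,None],z,np.ones(len(z))]
    return (P@np.array(m["world_from_camera"]).T)[:,:3]
def ray(cam,px,z):
    m=camera_model(cam); u=cv2.undistortPoints(np.array(px,np.float32).reshape(1,1,2),np.array(m["intrinsics"]),np.array(m["distortion"])).ravel()
    T=np.array(m["world_from_camera"]); d=T[:3,:3]@[u[0],u[1],1]; o=T[:3,3]
    return o+d*(z-o[2])/d[2]
E
cat > a.py <<'E'
from h import *
ims=[]
for cam in("scene","top"):
    p,d=capture(cam); ims.append(p)
    np.save(cam+".npy",d)
    print(cam,np.round(camera_model(cam)["world_from_camera"],2).tolist())
    for n in "loco_red loco_blue loco_green cradle_red cradle_blue stand guard wagon_open wagon_tank".split():
        for x in masks_of(cam,n)[:2]:
            P=pts(cam,d,x["pixels"]); 
            if len(P)<5: continue
            r=cv2.minAreaRect(P[:,:2].astype(np.float32))
            print(n,round(x["confidence"],2),np.round(x["bbox"]),len(P),"med",np.round(np.median(P,0)),"zmax",np.round(np.percentile(P[:,2],[2,98])),"rect",np.round(r[0]),np.round(r[1]),round(r[2]))
    for n in "loco_red loco_blue loco_green cradle_red cradle_blue stand guard_handle".split():
        print(n,[(round(x["confidence"],2),np.round(x["position"],1).tolist()) for x in pinpoint(cam,n)[:2]])
    cv2.imwrite("pics/%s0.png"%cam,p[:,:,::-1])
print(robot.get_t(),robot.grip_depth,robot.get_tcp_rot())
E
python3 a.py
```

```text
scene [[0.35, 0.68, -0.64, 1247.47], [0.94, -0.25, 0.24, -240.23], [-0.0, -0.69, -0.73, 895.95], [0.0, 0.0, 0.0, 1.0]]
loco_blue 0.59 [339. 226.  22.  36.] 515 med [666. 214.  41.] zmax [ 4. 57.] rect [663. 227.] [ 44. 115.] 76
loco_green 0.56 [239. 188.  12.  26.] 189 med [431.   4.  44.] zmax [36. 57.] rect [442.   5.] [ 26. 102.] 75
cradle_red 0.78 [117. 236.  37.  48.] 1260 med [ 482. -361.   10.] zmax [ 0. 23.] rect [ 467. -361.] [ 75. 177.] 74
cradle_blue 0.79 [353. 178.  44.  38.] 869 med [506. 362.  12.] zmax [ 4. 23.] rect [492. 364.] [175.  86.] 13
cradle_blue 0.41 [339. 225.  24.  41.] 520 med [666. 214.  41.] zmax [ 3. 57.] rect [642. 226.] [ 33. 154.] 74
stand 0.61 [258. 236.  77. 107.] 3948 med [716. -30.  73.] zmax [  8. 157.] rect [588. -14.] [169. 342.] 83
guard 0.79 [253. 220.  63.  78.] 808 med [618. -45. 129.] zmax [ -0. 160.] rect [569.  -2.] [168. 308.] 87
wagon_open 0.66 [176. 275.  15.  40.] 493 med [ 663. -231.   24.] zmax [13. 40.] rect [ 661. -231.] [ 29. 101.] 72
wagon_tank 0.58 [280. 176.  14.  32.] 303 med [443. 143.  38.] zmax [ 1. 49.] rect [420. 156.]
[... 1439 characters left out ...]
. -25.] [176. 128.] 1
wagon_open 0.77 [335. 164.  22.  31.] 303 med [ 659. -232.   25.] zmax [18. 41.] rect [ 659. -232.] [28. 97.] 72
wagon_open 0.75 [376. 226.  36.  59.] 1081 med [ 477. -361.   11.] zmax [ 3. 25.] rect [ 475. -363.] [ 72. 154.] 74
wagon_tank 0.75 [207. 243.  11.  31.] 256 med [428. 146.  44.] zmax [18. 51.] rect [425. 148.] [25. 97.] 83
loco_red [(0.7, [307.1, 243.4])]
loco_blue []
loco_green [(0.89, [258.4, 237.4])]
cradle_red [(0.59, [370.5, 220.8])]
cradle_blue [(0.61, [143.8, 213.9])]
stand [(0.9, [265.0, 175.4]), (0.7, [208.1, 242.6])]
guard_handle [(0.71, [266.7, 198.2]), (0.6, [257.8, 236.4])]
1.7 18.700000000000003 [ 3.14148294e+00 -9.30638205e-06  3.80751951e-01]
```

View pics/top0.png

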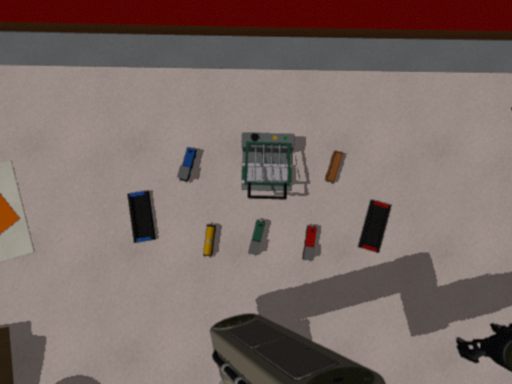

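View pics/scene0.png

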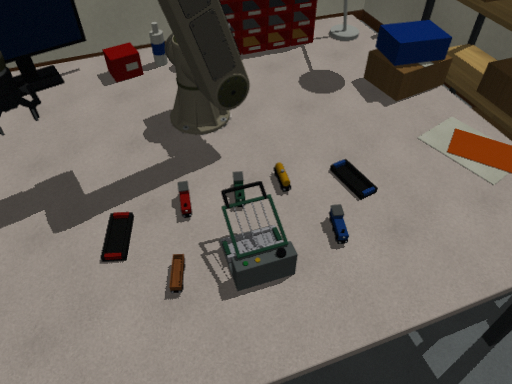

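The top view shows red at (310,242), green at (258,236) and blue at (188,164). The stand is at (268,165) with its guard ajar, and the cradles are at (142,216) and (375,225). Next I'll take wrist close-ups for precise poses.

```bash
cat >> h.py <<'E'
from scipy.spatial.transform import Rotation as Rn
DOWN=[np.pi,0,0]
def look(xy,H=330,yaw=0):
    "tool down, placed so that the wrist camera's axis meets the table at xy"
    m=np.array(camera_model("wrist")["world_from_camera"]); R=Rn.from_euler("xyz",robot.get_tcp_rot()).as_matrix()
    o=R.T@(m[:3,3]-np.array(robot.get_eef_pos())); z=R.T@m[:3,2]
    R2=Rn.from_euler("xyz",[np.pi,0,yaw]).as_matrix(); o,z=R2@o,R2@z
    s=(20-H-o[2])/z[2]; p=np.array([*xy,0])-(o+z*s); 
    robot.movep([p[0],p[1],H],[np.pi,0,yaw]); robot.wait(.2)
def rect(P):
    "centre, (long,short), direction of the long side (-90..90 deg)"
    c,(a,b),t=cv2.minAreaRect(P[:,:2].astype(np.float32))
    if a<b: a,b,t=b,a,t+90
    return np.array(c),(a,b),(t+90)%180-90
E
cat > b.py <<'E'
from h import *
import sys,json
n0={"loco_red":(424,-157),"cradle_red":(474,-362),"loco_green":(440,5),"loco_blue":(660,225),"cradle_blue":(501,363)}
out={}
for n in ["cradle_red","loco_red","loco_green","loco_blue","cradle_blue"]:
    try: look(n0[n])
    except robot.IKError:
        try: look(n0[n],280)
        except robot.IKError as e: print(n,"IK",e); continue
    p,d=capture("wrist"); cv2.imwrite(f"pics/w_{n}.png",p[:,:,::-1])
    for x in masks_of("wrist",n)[:3]:
        P=pts("wrist",d,x["pixels"]); print(n,round(x["confidence"],2),np.round(x["bbox"]),len(P),end=" ")
        if len(P)<50: print(); continue
        lo=15 if "cr" in n else 35
        Q=P[(P[:,2]>lo)&(P[:,2]<70)]
        if len(Q)<30: print(); continue
        print("top",[np.round(v,1) for v in rect(Q)],np.round(np.percentile(Q[:,2],[5,50,95]),1),end=" ")
        C=P[(P[:,2]>50)&(P[:,2]<70)]
        if len(C)>20: print("cab",[np.round(v,1) for v in rect(C)])
        else: print()
print(robot.get_t(),np.round(camera_model("wrist")["intrinsics"],1).tolist())
E
python3 b.py; python3 -c "
import cv2,numpy as np
cv2.imwrite('pics/m.png',cv2.resize(np.vstack([np.hstack([cv2.imread('pics/w_%s.png'%a) for a in r]) for r in (('loco_red','loco_green'),('loco_blue','cradle_red'))]),(800,600)))"
```

```text
cradle_red 0.74 [260. 183.  61.  96.] 3657 top [array([ 477.2, -359.8]), array([154.,  64.]), np.float64(-15.9)] [18.7 21.1 23.6] 
loco_red 0.68 [255. 189.  27.  71.] 1293 top [array([ 425.8, -155.6]), array([102.5,  29.6]), np.float64(-8.5)] [40.9 43.5 56.7] cab [array([ 419.8, -155.4]), array([90.8, 29.4]), np.float64(-9.7)]
loco_green 0.62 [257. 189.  36.  70.] 1322 top [array([441.7,   5.7]), array([103.4,  29.6]), np.float64(-13.8)] [40.7 43.5 56.7] cab [array([435.6,   7.2]), array([90.8, 29.6]), np.float64(-13.8)]
loco_blue 0.89 [259. 189.  33.  75.] 1339 top [array([664. , 220.7]), array([102.9,  30. ]), np.float64(-14.0)] [40.5 43.5 56.7] cab [array([658.2, 222.2]), array([90.9, 30. ]), np.float64(-14.0)]
cradle_blue 0.6 [255. 186.  58.  98.] 3593 top [array([499.9, 361.4]), array([154.3,  63.9]), np.float64(9.7)] [18.7 21.  23.7] 
11.8833 [[291.1, 0.0, 256.4], [0.0, 291.1, 188.5], [0.0, 0.0, 1.0]]
```

View pics/m.png

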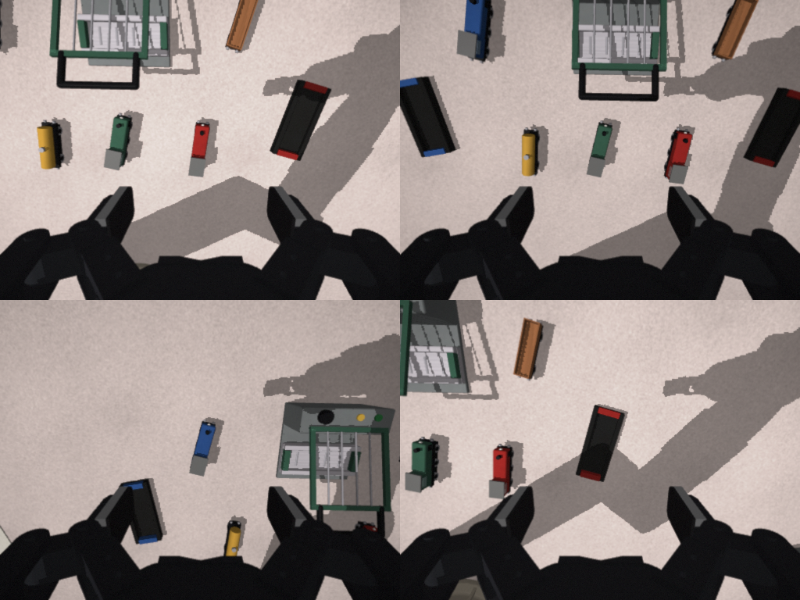

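All three hoods point to +x, with the grey roofs nearer the robot, and the measured sizes match the given ones. Next is the stand and its guard.

```bash
cat > c.py <<'E'
from h import *
look((640,-23),400)
p,d=capture("wrist"); cv2.imwrite("pics/w_stand.png",p[:,:,::-1]); np.save("ws.npy",d)
x=masks_of("wrist","stand")[0]; print(x["confidence"],np.round(x["bbox"]))
g=[(round(y["confidence"],2),np.round(y["position"]),np.round(ray("wrist",y["position"],158))) for y in pinpoint("wrist","guard_handle")[:2]]; print(g)
P=pts("wrist",d,np.ones(d.shape,bool)); P=P[(abs(P[:,0]-650)<160)&(abs(P[:,1]+23)<130)]
np.save("P.npy",P)
B=P[(P[:,2]>84)&(P[:,2]<92)&(P[:,0]>690)]; print("box",[np.round(v,1) for v in rect(B)])
M=pts("wrist",d,x["pixels"])
print("base",[np.round(v,1) for v in rect(M[M[:,2]>5])])
# guard: by x bin, z of points well above base
G=P[(P[:,2]>98)&(P[:,2]<190)]; print("guard",len(G),[np.round(v,1) for v in rect(G)],np.round(np.polyfit(G[:,0],G[:,2],1),4))
h=G[G[:,0]<G[:,0].min()+12]; print("handle",h.mean(0),np.ptp(h,0))
# bed rails, floor
for lo,hi in((18,22.5),(29,33),(32.5,37)):
    Q=P[(P[:,2]>lo)&(P[:,2]<hi)]; print(lo,len(Q),[np.round(v,1) for v in rect(Q)])
print(robot.get_t())
E
python3 c.py
```

```text
Traceback (most recent call last):
  File "c.py", line 2, in <module>
    look((640,-23),400)
    ~~~~^^^^^^^^^^^^^^^
  File "h.py", line 20, in look
    robot.movep([p[0],p[1],H],[np.pi,0,yaw]); robot.wait(.2)
    ~~~~~~~~~~~^^^^^^^^^^^^^^^^^^^^^^^^^^^^^
cell.IKError: the arm cannot take that pose within its joint ranges
```

```bash
sed -i 's/,400)/,320)/' c.py; python3 c.py
```

```text
0.82 [259. 205. 120. 176.]
[(0.89, array([256., 288.]), array([555., -22., 158.]))]
box [array([727.2, -24.7]), array([156. ,  45.1]), np.float64(88.9)]
base [array([605.7, -22.4]), array([288.4, 156. ]), np.float64(-1.1)]
guard 4977 [array([645.8, -23.1]), array([194.6, 130.2]), np.float64(-1.4)] [ -0.3718 364.9474]
handle [555.5849363  -22.14502491 158.96765747] [ 11.80839697 107.88188345   9.43904438]
18 1862 [array([620. , -22.2]), array([261.2, 130.5]), np.float64(-4.4)]
29 720 [array([620.9, -23.1]), array([261.4, 141.2]), np.float64(0.5)]
32.5 756 [array([621.2, -22.6]), array([259.4, 140.5]), np.float64(2.6)]
16.9083
```

View pics/w_stand.png

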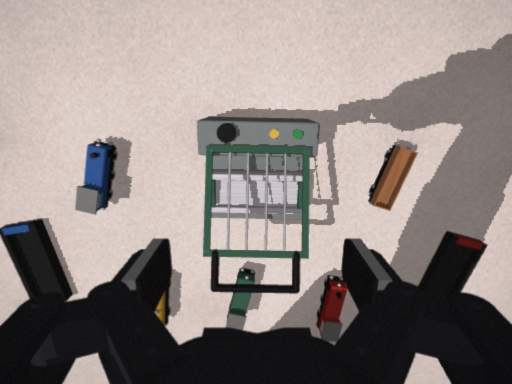

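The guard is ajar at about 0.38 rad, with the handle at (256,288) px, or (555,-22,159) mm. The stand origin works out at about (634.7,-22.9) with yaw about -1.1°. I'll lift the guard with closed fingers hooked under the bar.

```bash
cat >> h.py <<'E'
SY=np.radians(-1.1); S0=np.array([727.2,-24.7])-92.5*np.array([np.cos(SY),np.sin(SY)])
def guard_pose(a,off,past=20):
    "finger pose at the handle bar for guard angle a; off: finger axis above (+)/below (-) the bar; past: tip beyond the bar"
    b=np.clip(a,.4,1.2); f=np.array([np.cos(b),-np.sin(b)]); n=np.array([np.sin(b),np.cos(b)])
    x,z=np.array([80-172*np.cos(a),96+172*np.sin(a)])+f*past+n*off
    return [*(S0+x*np.array([np.cos(SY),np.sin(SY)])),z],[np.pi,b-np.pi/2,SY]
def measure_guard():
    p,d=capture("scene"); P=pts("scene",d,np.ones(d.shape,bool)); return p,P[(abs(P[:,0]-650)<130)&(abs(P[:,1]+23)<75)&(P[:,2]>110)]
E
cat > d.py <<'E'
from h import *
seq=[guard_pose(.375,-30,-90),guard_pose(.375,-30,20),guard_pose(.375,-16,20)]+[guard_pose(a,-16) for a in np.arange(.5,1.61,.11)]
for p,o in seq:
    if robot.solve_ik(p,o) is None: print("noIK",np.round(p),o)
eoat.grasp(30)
robot.movep(*seq[0])
for p,o in seq[1:]: robot.move_straight(p,o,feed=100)
print(robot.get_force(),robot.get_t())
p,o=guard_pose(1.55,-60,-40); robot.move_straight(p,o)
p,G=measure_guard(); cv2.imwrite("pics/g1.png",p[:,:,::-1])
G=G[G[:,0]>650]; print(len(G), np.round(np.polyfit(G[:,2],G[:,0],1),3),np.ptp(G,0),G[:,2].max(),robot.get_eef_pos())
E
python3 d.py
```

```text
noIK [460. -20. 166.] [3.141592653589793, np.float64(-1.1707963267948966), np.float64(-0.019198621771937627)]
noIK [561. -22. 124.] [3.141592653589793, np.float64(-1.1707963267948966), np.float64(-0.019198621771937627)]
noIK [567. -22. 136.] [3.141592653589793, np.float64(-1.1707963267948966), np.float64(-0.019198621771937627)]
noIK [574. -22. 155.] [3.141592653589793, np.float64(-1.0707963267948966), np.float64(-0.019198621771937627)]
noIK [581. -22. 170.] [3.141592653589793, np.float64(-0.9607963267948966), np.float64(-0.019198621771937627)]Traceback (most recent call last):
  File "d.py", line 6, in <module>
    robot.movep(*seq[0])
    ~~~~~~~~~~~^^^^^^^^^
cell.IKError: the arm cannot take that pose within its joint ranges
```

```bash
sed -i 's/def guard_pose(a,off,past=20):/def guard_pose(a,off,past=20,b=None):/; s/b=np.clip(a,.4,1.2); f=/b=b or np.clip(a,.9,1.2); f=/' h.py
python3 - <<'E'
from h import *
for a,off,past in((0,16,20),(.1,16,20),(.1,40,20),(.375,-30,-60),(.375,-30,-30),(.375,-30,20),(.375,-16,20),(.6,-16,20),(.8,-16,20),(1.6,-16,20),(1.6,40,20),(1.6,40,0),(1.6,16,20)):
    print(a,off,past,[b for b in np.arange(.2,1.6,.1).round(1) if robot.solve_ik(*guard_pose(a,off,past,b)) is not None])
E
```

```text
0 16 20 [np.float64(0.9), np.float64(1.0), np.float64(1.1), np.float64(1.2), np.float64(1.3), np.float64(1.4), np.float64(1.5)]
0.1 16 20 [np.float64(0.9), np.float64(1.0), np.float64(1.1), np.float64(1.2), np.float64(1.3), np.float64(1.4), np.float64(1.5)]
0.1 40 20 [np.float64(0.8), np.float64(0.9), np.float64(1.0), np.float64(1.1), np.float64(1.2), np.float64(1.3), np.float64(1.4), np.float64(1.5)]
0.375 -30 -60 [np.float64(0.9), np.float64(1.0), np.float64(1.1), np.float64(1.2), np.float64(1.3), np.float64(1.4), np.float64(1.5)]
0.375 -30 -30 [np.float64(0.9), np.float64(1.0), np.float64(1.1), np.float64(1.2), np.float64(1.3), np.float64(1.4), np.float64(1.5)]
0.375 -30 20 [np.float64(0.9), np.float64(1.0), np.float64(1.1), np.float64(1.2), np.float64(1.3), np.float64(1.4), np.float64(1.5)]
0.375 -16 20 [np.float64(0.8), np.float64(0.9), np.float64(1.0), np.float64(1.1), np.float64(1.2), np.float64(1.3), np.float64(1.4), np.float64(1.5)]
0.6 -16 20 [np.float64(0.8), np.float64(0.9), np.float64(1.0), np.float64(1.1), np.float64(1.2), np.float64(1.3), np.float64(1.4), np.float64(1.
[... 447 characters left out ...]
np.float64(0.4), np.float64(0.5), np.float64(0.6), np.float64(0.7), np.float64(0.8), np.float64(0.9), np.float64(1.0), np.float64(1.1), np.float64(1.2), np.float64(1.3), np.float64(1.4), np.float64(1.5)]
1.6 40 0 [np.float64(0.2), np.float64(0.3), np.float64(0.4), np.float64(0.5), np.float64(0.6), np.float64(0.7), np.float64(0.8), np.float64(0.9), np.float64(1.0), np.float64(1.1), np.float64(1.2), np.float64(1.3), np.float64(1.4), np.float64(1.5)]
1.6 16 20 [np.float64(0.2), np.float64(0.3), np.float64(0.4), np.float64(0.5), np.float64(0.6), np.float64(0.7), np.float64(0.8), np.float64(0.9), np.float64(1.0), np.float64(1.1), np.float64(1.2), np.float64(1.3), np.float64(1.4), np.float64(1.5)]
```

```bash
sed -i 's/guard_pose(.375,-30,-90)/guard_pose(.375,-30,-60)/' d.py; python3 d.py
```

```text
[ 0.17206991 -0.02767859 -1.15231808] 24.3083
954 [3.8000e-02 7.1212e+02] [ 77.65058204 131.25853886 186.52221805] 296.6051435170241 [640.98642516 -23.10363333 283.10401279]
```

View pics/g1.png

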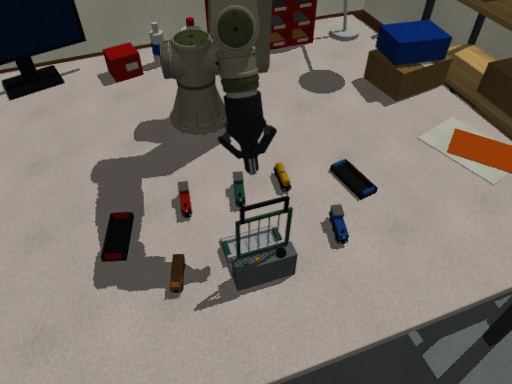

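The guard is upright at (265,222), about 1.6 rad. Next is the green locomotive.

```bash
cat >> h.py <<'E'
U=lambda t:np.array([np.cos(t),np.sin(t)])
wrap=lambda a:(a+np.pi)%(2*np.pi)-np.pi
def transfer(c,t,tc,tt,floor,zs=150,g=17):
    "loco at c heading t -> centre tc along tt (either way round) on a floor"
    best=None; now=robot.get_qpos()
    for k in(0,np.pi):
        for j in(0,np.pi):
            p=[*(c+5*U(t)),g]; q=[*(tc+5*U(tt+j)),floor+g+.8]; yp=wrap(t+k); yq=wrap(tt+j+k)
            s=[robot.solve_ik([*v[:2],z],[np.pi,0,y]) for v,y in((p,yp),(q,yq)) for z in(v[2],zs)]
            if any(v is None for v in s): continue
            cost=max(abs(v[5]) for v in s)
            if best is None or cost<best[0]: best=(cost,p,q,yp,yq)
    cost,p,q,yp,yq=best; print("wrist6 max",round(cost,2),np.round(p),np.round(q),round(yp,2),round(yq,2))
    eoat.release(); robot.movep([*p[:2],zs],[np.pi,0,yp]); robot.move_straight([*p[:2],60]); robot.move_straight(p,feed=80)
    eoat.grasp(40); print("grip",robot.get_gripper_width(),robot.get_grasp_force())
    robot.move_straight([*p[:2],zs],feed=120); print("held",robot.get_gripper_width(),robot.get_grasp_force())
    robot.movep([*q[:2],zs],[np.pi,0,yq]); robot.move_straight([*q[:2],q[2]+20],feed=120); robot.move_straight(q,feed=25)
    robot.wait(.2); print("F",np.round(robot.get_force(),1)); eoat.release(); robot.wait(.2); robot.move_straight([*q[:2],zs],feed=120)
    print("t",robot.get_t())
def loco_pose(n,cam="wrist"):
    p,d=capture(cam); x=masks_of(cam,n)
    P=pts(cam,d,x[0]["pixels"]); z0=np.percentile(P[:,2],99); Q=P[P[:,2]>z0-22]
    print(n,round(x[0]["confidence"],2),[np.round(v,1) for v in rect(Q)],"ztop",np.round(z0,1)); return p
E
cat > e.py <<'E'
from h import *
transfer(np.array([441.7,5.7]),np.radians(-13.8),S0,SY+np.pi/2,20)
look((625,-23),320); p=loco_pose("loco_green"); cv2.imwrite("pics/w_g2.png",p[:,:,::-1]); print("S0",S0)
E
python3 e.py
```

```text
wrist6 max 1.42 [447.   5.  17.] [635. -28.  38.] 2.9 1.55
grip 0.3177900585996069 40.61290196143091
held 0.32157074634879784 39.992308588698506
F [ 0.2  0.6 -1.2]
t 36.7333
loco_green 0.94 [array([635. , -22.8]), array([101.5,  30.5]), np.float64(88.4)] ztop 77.6
S0 [634.71704663 -22.92423658]
```

View pics/w_g2.png

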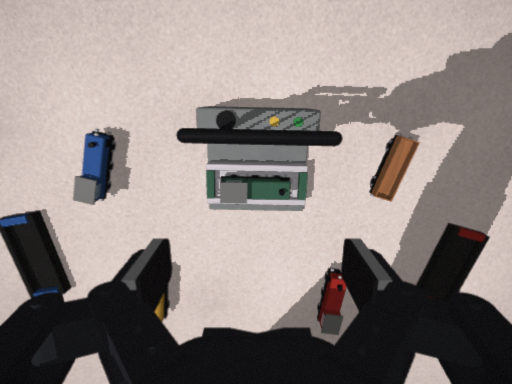

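The green loco stands in the bed, at (262,187) px. Its centre is within 1 mm of the stand origin. Now I'll close the guard.

```bash
cat > f.py <<'E'
from h import *
seq=[guard_pose(1.6,45,-60),guard_pose(1.6,45,12),guard_pose(1.6,16,12)]+[guard_pose(a,16,12) for a in np.arange(1.5,.09,-.1)]
for p,o in seq:
    if robot.solve_ik(p,o) is None: print("noIK",np.round(p),o)
eoat.grasp(30); p=robot.get_eef_pos(); robot.move_straight([p[0],p[1],350])
robot.movep(*seq[0])
for p,o in seq[1:]: robot.move_straight(p,o,feed=100)
print(np.round(robot.get_force(),1),robot.get_t())
p,o=guard_pose(.1,45,-30); robot.move_straight(p,o)
B=S0+(80-172)*U(SY); robot.movep([*B,150],[np.pi,0,SY])
z=120
while z>98:
    robot.move_straight([*B,z],feed=60); F=robot.get_force()
    if abs(F[2])>6: break
    z-=2
print("press",z,np.round(F,1)); robot.move_straight([*B,170])
p,d=capture("top"); P=pts("top",d,np.ones(d.shape,bool)); h=P[(abs(P[:,0]-B[0]-20)<60)&(abs(P[:,1]+23)<45)&(P[:,2]>70)&(P[:,2]<130)]
print(np.round(np.percentile(h[:,2],[5,50,95]),1),B,robot.get_t())
E
python3 f.py
```

```text
[ 0.9 -1.  -0.9] 46.325
press 100 [-2.1 -0.4  6.3]Traceback (most recent call last):
  File "f.py", line 18, in <module>
    print(np.round(np.percentile(h[:,2],[5,50,95]),1),B,robot.get_t())
                   ~~~~~~~~~~~~~^^^^^^^^^^^^^^^^^^
    return _quantile_unchecked(
        a, q, axis, out, overwrite_input, method, keepdims, weights)
    return _ureduce(a,
                    func=_quantile_ureduce_func,
    ...<5 lines>...
                    overwrite_input=overwrite_input,
                    method=method)
    r = func(a, **kwargs)
    result = _quantile(arr,
                       quantiles=q,
    ...<2 lines>...
                       out=out,
                       weights=wgt)
    slices_having_nans = np.isnan(arr[-1, ...])
                                  ~~~^^^^^^^^^
IndexError: index -1 is out of bounds for axis 0 with size 0
```

Pressing stopped at z=100 on a bar top of about 101, so the guard is closed. Next are the red and blue locos.

```bash
cat > g.py <<'E'
from h import *
transfer(np.array([425.8,-155.6]),np.radians(-8.8),np.array([477.2,-359.8]),np.radians(-15.9),8)
look((477,-360)); loco_pose("loco_red")
robot.movep([480,100,300],DOWN)
transfer(np.array([664,220.7]),np.radians(-14),np.array([499.9,361.4]),np.radians(9.7),8)
look((500,361)); loco_pose("loco_blue")
look((640,-23),320); p,d=capture("wrist"); cv2.imwrite("pics/w_end.png",p[:,:,::-1])
P=pts("wrist",d,np.ones(d.shape,bool)); G=P[(abs(P[:,0]-600)<80)&(abs(P[:,1]+23)<75)&(P[:,2]>88)]
print("guard slope",np.round(np.polyfit(G[:,0],G[:,2],1),4),len(G))
for n in("wagon_open","wagon_tank"):
    x=masks_of("wrist",n)
    if x: print(n,np.round(rect(pts("wrist",d,x[0]["pixels"]))[0]))
robot.movep([350,-250,330],DOWN); p,d=capture("top"); cv2.imwrite("pics/t_end.png",p[:,:,::-1]); print(robot.get_t())
E
python3 g.py; python3 -c "
import cv2,numpy as np
cv2.imwrite('pics/m2.png',cv2.resize(np.hstack([cv2.imread('pics/w_end.png'),cv2.imread('pics/t_end.png')]),(800,300)))"
```

```text
wrist6 max 0.5 [ 431. -156.   17.] [ 482. -361.   26.] 2.99 2.86
grip 0.3221894985300523 40.34195601940155
held 0.3214380746354956 39.65123428031802
F [ 0.1  1.1 -2. ]
t 63.3667
loco_red 0.98 [array([ 477.3, -360.1]), array([102.8,  29.9]), np.float64(-15.3)] ztop 65.2
wrist6 max 0.45 [669. 219.  17.] [505. 362.  26.] 2.9 -2.97
grip 0.31655563043314855 41.740494556725025
held 0.3180619533316804 41.21344903483987
F [ 0.6  0.  -2.9]
t 82.175
loco_blue 0.94 [array([499.7, 361.1]), array([103. ,  29.9]), np.float64(9.5)] ztop 65.4
guard slope [-1.240000e-02  1.069188e+02] 2877
wagon_open [ 655. -241.]
wagon_tank [554.  84.]
91.6417
```

View pics/m2.png

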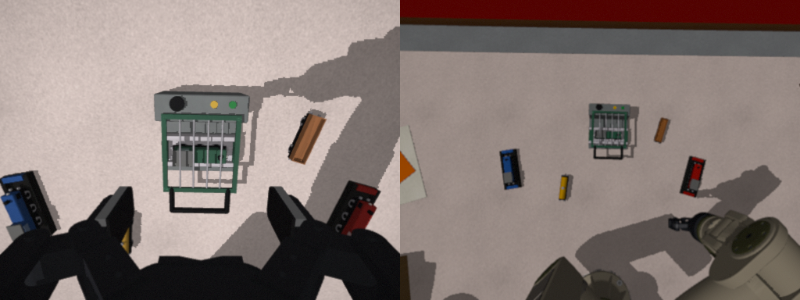

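The guard is closed at about 0.012 rad, the locos stand centred in their channels, and the wagons look unmoved.

```bash
python3 -c "
from cell import robot
print(robot.close_job())"
```

```text
the job is handed in; nothing more can be done
None
```

I handed the job in at about 92 s (no verdict came back): red, blue and green locos measured within about 1 mm of centre in their own channels, guard closed at about 0.01 rad, and wagons unmoved as far as the final top picture shows.

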